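Clip the pastry rolling pin into its holder

TASK

Take the small rolling pin from its wooden rest and put it away in the blue holder: press it down past the two yellow sprung jaws until both red handles sit fully home at the bottom of their forks, the pin is centred between the forks and both jaws have snapped shut over the handles. Let go of it there, and leave everything else on the bench where it is.

Things in the scene. Friction and masses are not known exactly. Their poses are not given: they have to be found in the camera images.
- pin: Loose rolling pin, about 0.18 kg, 194 mm long, the same either way round. Wooden barrel 38 mm in diameter, 100 mm long, in the middle; red plastic handles 18 mm in diameter with round ends stick out 47 mm at each end. Origin at its very centre, on the axis; x runs along the pin; y and z may point any way round it.
- rest: Fixed dark wooden rest on which the pin starts, level, its axis 45 mm above the bench. Base plate 190 x 60 x 6 mm; notched blocks 18 mm thick at x = +-72 mm carry the handles, tops at 43 mm; under the barrel lies only the base plate. Origin at the centre of its underside, x along the pin. Its place and yaw change.
- holder: Fixed blue holder, base 200 x 100 x 12 mm, origin at the centre of its underside, x along the seated pin, z up; its place and yaw change. At x = -72 and +72 mm stands a fork 20 mm thick that takes a handle: rigid flared prong on the +y side, 117 mm high; short tine (77 mm) and yellow sprung jaw on the -y side. Between the forks 124 mm are clear above the base.
- seat (a point): Where the pin's centre lies when fully seated: on the slots' centre line, midway between the forks, 75 mm above the bench; axes as the holder's. Each slot is 21 mm wide (y = -10.5 to 10.5 mm), its floor 66 mm up. The mouth at its top, 117 mm up, is open from y = -14 to +24 mm and narrows downwards to the jaw's nose and, below 90 mm, the straight prong.
- jaw_a (a joint): Jaw of the fork at x = -72 mm, in rad: 0 = shut against its stop (nose over the slot, keeping the handle in), grows to about 0.1 as a handle pressed down pushes it outwards to -y; it springs shut by itself. Pressing both handles past the jaws takes about 6 to 15 N altogether.
- jaw_b (a joint): The same for the jaw of the fork at x = +72 mm.
- jaw_a_tip (a point): Tip of the nose of jaw a: when shut, at x = -72, y = -3.5, z = 87 mm in the holder's frame; its sloping lead-in rises from there outwards to y = -15 mm at z = 119 mm.
- jaw_b_tip (a point): The same for jaw b, at x = +72 mm.
- pie: Loose small pie in a foil tin, 94 mm in diameter, 45 mm high, standing between the rest and the holder; origin at the centre of its underside. Bystander.
- pie2: A second such pie, to the right. Bystander.
- brush: Loose pastry brush lying on the bench; origin under its middle. Bystander.
- dredger: Loose aluminium can, 68 mm in diameter, 100 mm high; origin at the centre of its underside. Bystander.
- tub: Loose clear plastic tub, 110 mm in diameter, 90 mm high; origin at the centre of its underside. Bystander.
- scraper: Loose spatula lying on the bench; origin under its middle. Bystander.
There are look-alikes about, which are no part of the job. What is meant by the holder is not pink, and is the smaller of those in its own colour.

How it is judged (in metres and radians):
On the way:
1. the robot, touching the pin, presses it down so that it pushes at least one jaw open (value of joint any of jaw_a, jaw_b above 0.03 rad and contact force between any of the fingers, the arm and pin above 0.5 N), for 0.02 s.
At the end, for the whole second after the job is handed in: The pin lies in both forks: its centre within 10 mm of the seat along the pin, within 4 mm across and 4 mm in height, its axis within 0.06 rad of the holder's x axis, both jaws shut (below 0.03 rad), and the pin is at rest (x of pin in the frame of seat between -0.01 and 0.01 m and y of pin in the frame of seat between -0.004 and 0.004 m and z of pin in the frame of seat between -0.004 and 0.004 m and angle between the x axis of pin and the x axis of holder, either way round below 0.06 rad and value of joint each of jaw_a, jaw_b below 0.03 rad and linear speed of pin below 0.02 m/s); the robot touches nothing.
It fails at once if a pie, the brush, the can, the tub or the spatula is shifted by more than 30 mm (distance of any of pie, pie2, brush, dredger, tub, scraper from where it was at the start of the episode above 0.03 m).
It also fails if it takes over 45 s, if anything falls off the work surface, if the arm or the gripper's body presses on something with over 40 N, if the wrist force passes 120 N, or if a joint passes its speed limit or range.

ROBOT

A 7-joint arm with a two-finger parallel gripper is mounted at the origin on the work surface. World frame = base frame: x ahead of the robot, y to its left, z up, the work surface at z = 0. Lengths are in m, angles in degrees, forces in N, time in s.
With the tool pointing down it reaches from about 0.4 to 0.85 m from the base axis. Payload 10.4 kg.
Tool frame: the origin (TCP) lies midway between the tips of the shut fingers; the grasp point (between the pads) lies 19 mm behind it; z points along the fingers, y is the line along which they close (so a half turn about z gives the same grasp; the last joint's range is limited). The gripper opens to 87 mm and grips with 3 to 60 N. Pads are 19 mm wide; open, the fingers measure 117 mm over their backs; the gripper's body (75 mm by 190 mm) begins 51 mm behind the grasp point.
Start: joints at [73.247, 19.034, -3.707, 83.658, 1.238, 77.344, -5.071], TCP at [0.167, -0.602, 0.189] pointing down, gripper open.
Joint ranges: [-148.97, 148.97], [-28.65, 121.19], [-84.17, 76.75], [9.2, 138.47], [-72.65, 252.65], [3.7, 117.97], [-149.18, 149.18]. Speed limits (degrees/s): [127.2, 127.2, 159.86, 159.86, 180, 180, 180].

INTERFACE

Orientations are given as a 3x3 rotation matrix whose columns are the frame's x, y, z axes.
In Python, from cell import bot gives the robot as it stands.
- The arm moves only by the tool carry_out, never from a script. Its argument "deltas" is a list of rows, each a list of 2 entries, a list of its own where there are three numbers: the shift along the tool's x, y, z in m, then the turn about the tool's z in degrees. In form: [[[dx, dy, dz], yaw], ...]. A call has 1 to 10 rows; each row is the pose to reach, as a shift and turn from the pose commanded when the call began, along the tool's axes at that moment; what a row does not reach only later rows make up. A row lasts 1/10 s, in which the tool goes at most 50 mm and 8.59 degrees, less where a joint would pass 70% of its speed; a pose out of reach is approached as far as the arm can. A call with a gripper value outside its range is refused whole. "grip" is the finger opening in m, from 0 to 0.087, set as the call begins (left out, the last holds). The fingers move at their own pace and stop on an object; "newtons" is the grip in N (left out, the last holds). Time passes only in rows, so rows that repeat a pose let the fingers close. It gives the time, the measured TCP pose, the force, the opening and the grip force at its end, in the units of the state.
- bot.get_state(): the state, without advancing time (a new reading comes with each control period).
- bot.snapshot(name): name is "scene" or "top"; returns the picture (480x640x3 uint8, red, green, blue); there is no depth.
- bot.get_calibration(name): a dict with "vertical_fov" (degrees; the focal length in pixels is half the picture's height over the tangent of half this angle, whatever the lens; pixels are square), "cx", "cy" (the principal point, pixels), "R" (3x3) and "t" (3): a world point X has camera coordinates R X + t. Camera axes: x right, y down, z forward; pixel columns grow to the right and rows downward; lengths in m; the calibration is good to about 2 mm. A picture is of the moment at which its call begins. get_calibration takes no time and is no camera call.
- bot.close_job(): hands the job in; it is judged then, once.
The state is a dict: "clock": time; "joints": joint angles; "joint_velocities": joint speeds; "joint_torque": joint torques, N m; "ee_pos": TCP position; "tcp_rot": TCP orientation; "ft_force": force on the tool from outside, world axes, zero at the start; "wrist_torque": the same for the moment, N m; "grip_width": finger opening in m; "gripper_force": force on a finger pad.
Only numpy, scipy, OpenCV 4.12 (cv2) and the standard library are available. Lean on these libraries where they do the work, as an engineer would, in place of code of your own. Each camera call takes 0.05 s, during which the arm holds its last target. There are 200 camera calls.

## Working session

There is one attempt and no reset: what is moved stays moved. The work goes in short steps, Python scripts to look and compute and a tool call to move; the robot and the scene stay as the last step left them, time stands still between calls to the robot, and variables do not carry over. Pictures are saved under pics/ and viewed, at most 10 in all, crops included, and the job is handed in when it is done.

Besides the shell and the picture viewer there is one more tool, called after "Emit:" as name([rows], argument=value, ...), one row to a line, values as JSON. carry_out: Moves the arm, as the interface text tells. Its arguments: {"type":"object","properties":{"deltas":{"type":"array"},"grip":{"type":"number"},"newtons":{"type":"number"}},"required":["deltas"]}

```bash
mkdir -p pics; ls; python3 - <<'E'
from cell import bot
import cv2,numpy as np
for n in("scene","top"):
    cv2.imwrite(f"pics/{n}0.png",bot.snapshot(n)[:,:,::-1]); c=bot.get_calibration(n);print(n,c)
s=bot.get_state();print(s['clock'],s['ee_pos'],s['tcp_rot'],s['grip_width'],s['ft_force'])
E
```

```text
pics
scene {'vertical_fov': 44.374572451917835, 'cx': 329.76618928795784, 'cy': 254.46673647028723, 'R': array([[ 0.83295338,  0.55329486, -0.00731169],
       [ 0.37913594, -0.58029212, -0.72077527],
       [-0.40304417,  0.59760008, -0.69313025]]), 't': array([-0.40072593, -0.10932014,  1.6861103 ])}
top {'vertical_fov': 47.45087454798114, 'cx': 321.12174441266745, 'cy': 238.31278087392164, 'R': array([[ 0.02006485, -0.99973501, -0.01128306],
       [-0.991095  , -0.01840305, -0.13187883],
       [ 0.13163624,  0.01382871, -0.99120163]]), 't': array([-0.00207096,  0.48592538,  1.53598464])}
0.1 [ 0.16647086 -0.60201194  0.18864264] [[ 9.63820682e-01  2.66551191e-01 -3.93272555e-04]
 [ 2.66551475e-01 -9.63819928e-01  1.20727097e-03]
 [-5.72444099e-05 -1.26842011e-03 -9.99999194e-01]] 0.08711354238910833 [-0.44210501 -0.10192938 -0.54672409]
```

View pics/scene0.png

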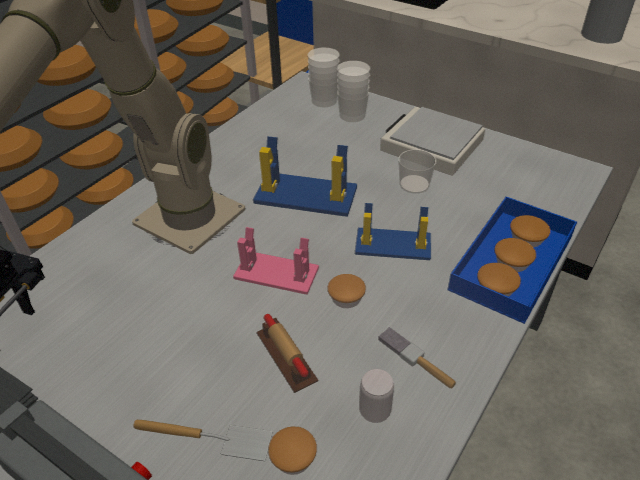

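View pics/top0.png

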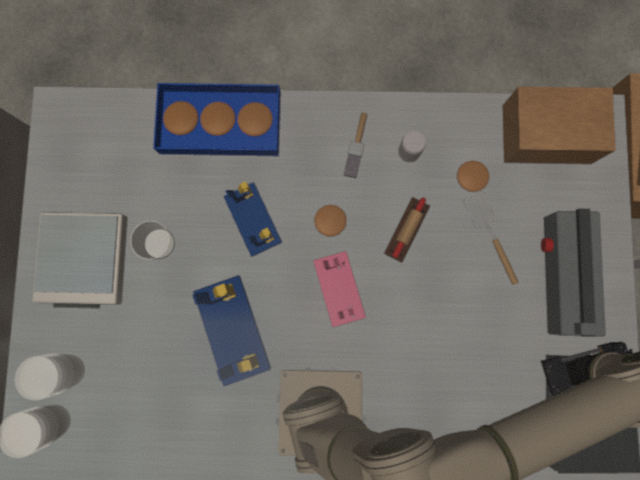

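Candidates for the holder in the top view are small blue (252,218), large blue (232,330) and pink (340,288). The small blue one fits: it is not pink and is the smaller of the two blue ones. The pin on its rest is at (408,229). I'll confirm in an enlarged crop.

```bash
python3 - <<'E'
import cv2,numpy as np
t=cv2.imread("pics/top0.png");s=cv2.imread("pics/scene0.png")
f=lambda im,x,y,w,h,k:cv2.resize(im[y:y+h,x:x+w],None,fx=k,fy=k,interpolation=cv2.INTER_CUBIC)
a=f(t,210,170,80,100,5); b=f(t,370,180,80,100,5)
cv2.imwrite("pics/crop1.png",np.hstack([a,b]))
cv2.imwrite("pics/crop2.png",f(s,345,190,100,75,8))
E
```

```text
(no output)
```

View pics/crop1.png

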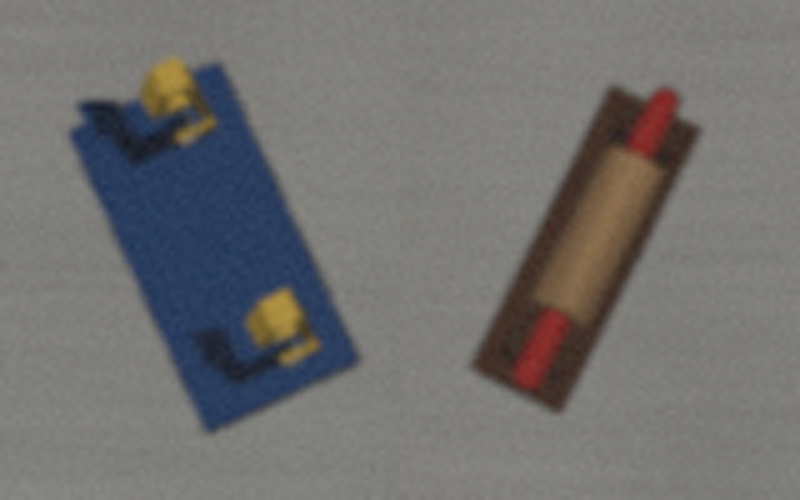

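View pics/crop2.png

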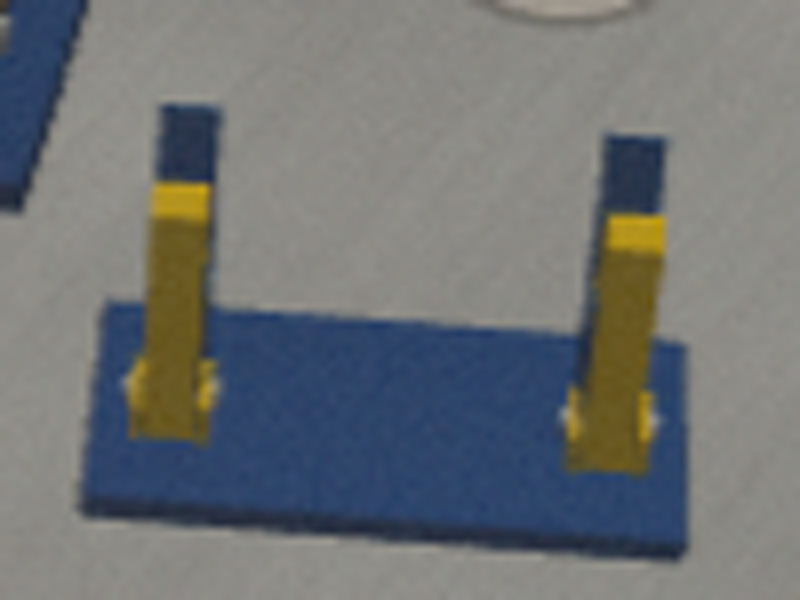

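The enlarged crops confirm the small blue holder. In crop 1 the base top corners are at (75,132), (218,65), (358,358) and (210,432), with yellow jaws on the right (-y) side. The pin tips are at (670,92) and (527,388). Next I fit both poses.

```bash
cat >h.py <<'E'
import numpy as np
from scipy.optimize import least_squares
from cell import bot
def proj(n,X):
    c=bot.get_calibration(n);f=240/np.tan(np.radians(c['vertical_fov'])/2)
    q=np.atleast_2d(X)@c['R'].T+c['t'];return q[:,:2]/q[:,2:]*f+[c['cx'],c['cy']]
def place(p,L):
    c,s=np.cos(p[2]),np.sin(p[2]);L=np.atleast_2d(L).astype(float)
    return np.c_[L[:,0]*c-L[:,1]*s+p[0],L[:,0]*s+L[:,1]*c+p[1],L[:,2]]
def un(uv,k,o): return (np.array(uv)+.5)/k-.5+o
def fit(obs,p0):  # obs: list of (cam, local pts, pixels)
    r=least_squares(lambda p:np.concatenate([(proj(n,place(p,L))-uv).ravel() for n,L,uv in obs]),p0,loss='soft_l1')
    return r.x,r.fun.reshape(-1,2)
E
python3 - <<'E'
from h import *
np.set_printoptions(precision=4,suppress=True)
B=np.array([[.1,.05,.012],[.1,-.05,.012],[-.1,-.05,.012],[-.1,.05,.012]])
T=un([[75,132],[218,65],[358,358],[210,432]],5,[210,170])
S=un([[685,343],[687,540],[85,497],[105,303]],8,[345,190])
for name,o in(("top",[("top",B,T)]),("scene",[("scene",B,S)]),("both",[("top",B,T),("scene",B,S)])):
    p,r=fit(o,[.6,.2,.4]);print(name,p[:2],np.degrees(p[2]));print(r.round(1).tolist())
R=np.array([[.095,.03,.006],[.095,-.03,.006],[-.095,-.03,.006],[-.095,.03,.006]])
RT=un([[213,88],[300,128],[160,410],[75,368]],5,[370,180])
p,r=fit([("top",R,RT)],[.6,-.2,-.4]);print("rest",p[:2],np.degrees(p[2]),r.round(1).tolist())
P=np.array([[.097,0,.045],[-.097,0,.045]])
p,r=fit([("top",P,un([[270,91],[127,389]],5,[370,180]))],[.6,-.2,-.4]);print("pin",p[:2],np.degrees(p[2]),r.round(1).tolist())
q=lambda n,uv,z:least_squares(lambda a:(proj(n,[[a[0],a[1],z]])-uv).ravel(),[.6,0]).x
for n,uv,z in[("pie",(331,220),.045),("pie2",(473,176),.045),("dredger",(413,143),.1),("tub",(153,240),.045)]:print(n,q("top",uv,z))
E
```

```text
top [0.543  0.2097] 27.008655462181654
[[-1.8, -0.2], [0.3, -1.3], [1.3, 0.5], [-0.3, 0.6]]
scene [0.5455 0.2118] 27.23994480452809
[[0.2, -0.4], [0.4, 0.3], [-0.5, 0.2], [-0.1, -0.3]]
both [0.5445 0.211 ] 27.053787961171462
[[-2.2, -0.7], [-0.1, -1.8], [0.9, -0.1], [-0.6, 0.1], [-0.2, -0.3], [-0.1, 0.4], [-1.1, 0.2], [-0.5, -0.3]]
rest [ 0.5212 -0.2427] -25.883818986030928 [[-0.3, -1.1], [0.8, -0.1], [0.4, 1.0], [-1.2, 0.1]]
pin [ 0.5203 -0.2438] -25.1850362841126 [[0.2, -0.4], [-0.2, 0.4]]
pie [ 0.5375 -0.0201]
pie2 [ 0.6735 -0.427 ]
dredger [ 0.7514 -0.246 ]
tub [0.4704 0.4873]
```

Emit:
carry_out([
  [[0.02,-0.0115,0],2],
  [[0.06,-0.0345,0],6],
  [[0.1,-0.0575,0],10],
  [[0.14,-0.08,0],14],
  [[0.18,-0.103,0],18],
  [[0.22,-0.126,0],22],
  [[0.26,-0.149,0],26],
  [[0.3,-0.172,0],30],
  [[0.34,-0.195,0],34],
  [[0.375,-0.215,0],38],
], grip=0.087)

```text
clock: 1.1
ee_pos: [0.472, -0.293, 0.1892]
tcp_rot: [[0.923, -0.385, -0.0], [-0.385, -0.923, 0.0], [-0.0, -0.0, -1.0]]
ft_force: [-0.1, -0.4, 0.1]
grip_width: 0.0875
gripper_force: 0.0
```

```bash
cat >>h.py <<'E'
def go(x,y,z,yaw):
    s=bot.get_state();R=s['tcp_rot'];p=s['ee_pos'];cy=np.degrees(np.arctan2(R[1,0],R[0,0]))
    print('t',round(s['clock'],2),'tcp',p.round(4),'yaw',round(cy,2),'delta',(R.T@(np.array([x,y,z])-p)).round(4),'turn',round(cy-yaw,2),'F',np.round(s['ft_force'],1),'w',round(s['grip_width'],4),s['gripper_force'])
E
python3 -c "
from h import *;go(.5205,-.2435,.12,-25.5)"
```

```text
t 1.1 tcp [ 0.472  -0.293   0.1892] yaw -22.64 delta [ 0.0257 -0.0643  0.0692] turn 2.86 F [-0.1 -0.4  0.1] w 0.0875 0.0
```

Emit:
carry_out([
  [[0.009,-0.021,0.02],1],
  [[0.018,-0.043,0.045],2],
  [[0.0255,-0.0645,0.069],3],
  [[0.0255,-0.0645,0.069],3],
  [[0.0255,-0.0645,0.069],3],
])

```text
clock: 1.6
ee_pos: [0.5186, -0.2453, 0.1199]
tcp_rot: [[0.903, -0.43, -0.001], [-0.43, -0.903, 0.0], [-0.001, 0.0, -1.0]]
ft_force: [-0.3, 0.1, 0.9]
grip_width: 0.087
gripper_force: 0.0
```

```bash
python3 - <<'E'
from h import *
import cv2
go(.5205,-.2435,.026,-25.5)
s=bot.snapshot("scene")[:,:,::-1];t=bot.snapshot("top")[:,:,::-1]
cv2.imwrite("pics/s1.png",s);cv2.imwrite("pics/t1.png",t)
f=lambda im,x,y,w,h,k:cv2.resize(im[y:y+h,x:x+w],None,fx=k,fy=k,interpolation=cv2.INTER_CUBIC)
cv2.imwrite("pics/c3.png",np.hstack([f(t,370,180,80,120,5),f(s,245,300,80,120,5)]))
E
```

```text
t 1.6 tcp [ 0.5186 -0.2453  0.1199] yaw -25.48 delta [ 0.0011 -0.0024  0.0939] turn 0.02 F [-0.3  0.1  0.9] w 0.087 0.0
```

View pics/c3.png

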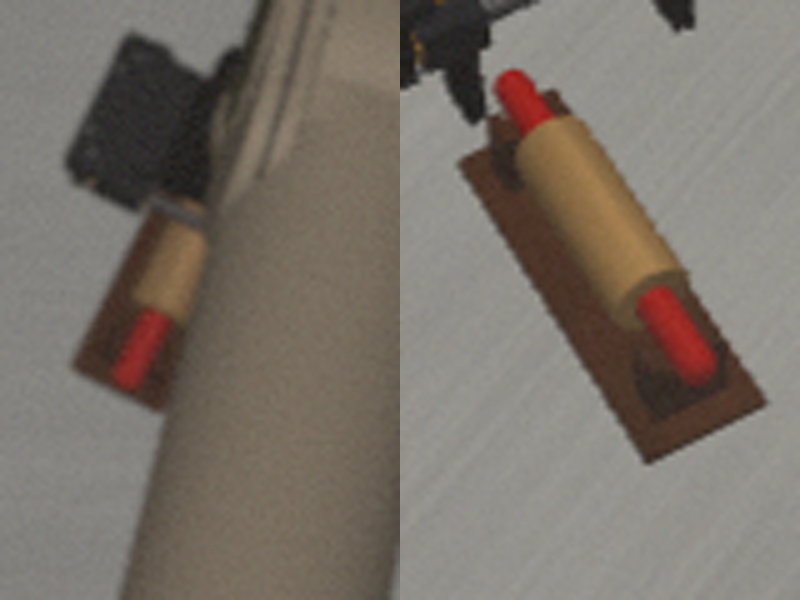

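The fingers hang clear above the pin, with the far handle tip at about (512,84) and the near tip at (700,367) in the right half. I'll check the pin pose from the scene view.

```bash
python3 - <<'E'
from h import *
P=np.array([[.088,0,.045],[-.088,0,.045]])
uv=un([[300,367],[111,84]],5,[245,300])
T=un([[267,98],[130,382]],5,[370,180])
for o in([("scene",P,uv)],[("top",P,T)],[("scene",P,uv),("top",P,T)]):
    p,r=fit(o,[.52,-.24,-.4]);print(p[:2].round(4),np.degrees(p[2]).round(2),r.round(1).tolist())
go(*p[:2],.026,np.degrees(p[2]))
E
```

```text
[ 0.5233 -0.2419] -25.56 [[-0.3, -0.7], [0.3, 1.0]]
[ 0.52   -0.2438] -25.55 [[-0.4, 1.1], [0.4, -1.1]]
[ 0.5227 -0.2427] -25.62 [[-0.8, -0.6], [-0.1, 1.1], [-0.7, 0.2], [-0.0, -2.0]]
t 1.7 tcp [ 0.5188 -0.2467  0.1212] yaw -25.61 delta [ 0.0016 -0.0054  0.0952] turn 0.01 F [0.4 0.  0.7] w 0.0868 0.0
```

Emit:
carry_out([
  [[0.001,-0.004,0.02],0],
  [[0.001,-0.004,0.05],0],
  [[0.001,-0.004,0.08],0],
  [[0.001,-0.004,0.0935],0],
  [[0.001,-0.004,0.0935],0],
  [[0.001,-0.004,0.0935],0],
])

```text
clock: 2.3
ee_pos: [0.5223, -0.2431, 0.0283]
tcp_rot: [[0.902, -0.432, 0.001], [-0.432, -0.902, -0.001], [0.002, 0.0, -1.0]]
ft_force: [0.5, 0.4, 0.2]
grip_width: 0.0868
gripper_force: 0.0
```

Emit:
carry_out([
  [[0,0,0],0],
  [[0,0,0],0],
  [[0,0,0],0],
  [[0,0,0],0],
  [[0,0,0],0],
  [[0,0,0],0],
  [[0,0,0],0],
  [[0,0,0],0],
], grip=0.02, newtons=40)

```text
clock: 3.1
ee_pos: [0.5216, -0.2422, 0.0268]
tcp_rot: [[0.902, -0.431, -0.0], [-0.431, -0.902, -0.0], [-0.0, 0.0, -1.0]]
ft_force: [-0.4, -0.5, -0.2]
grip_width: 0.0309
gripper_force: 0.0
```

```bash
python3 - <<'E'
from h import *
import cv2
go(.5205,-.2435,.026,-25.5)
s=bot.snapshot("scene")[:,:,::-1]
cv2.imwrite("pics/c4.png",cv2.resize(s[270:420,210:370],None,fx=4,fy=4,interpolation=cv2.INTER_CUBIC))
E
```

```text
t 3.1 tcp [ 0.5216 -0.2422  0.0268] yaw -25.54 delta [-0.0005  0.0016  0.0008] turn -0.04 F [-0.4 -0.5 -0.2] w 0.0309 0.0
```

View pics/c4.png

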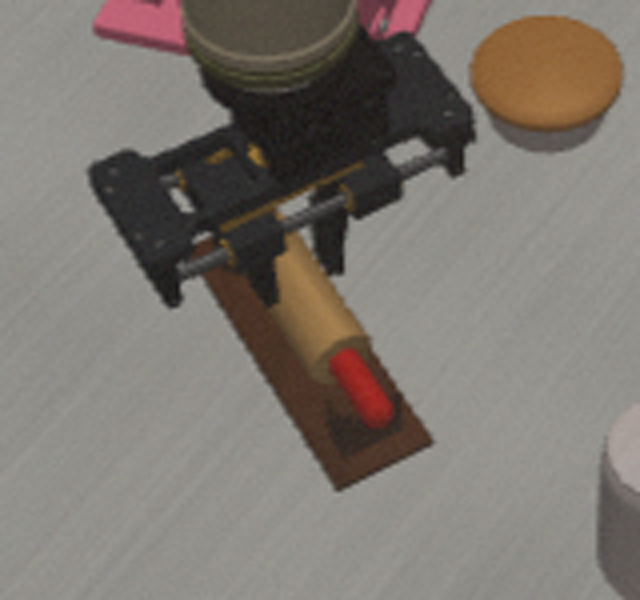

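The fingers straddle the barrel in the middle. The width reading, 31 mm on a 38 mm barrel with no force, is puzzling, so I'll let them keep closing.

Emit:
carry_out([
  [[0,0,0],0],
  [[0,0,0],0],
  [[0,0,0],0],
  [[0,0,0],0],
])

```text
clock: 3.55
ee_pos: [0.5219, -0.2424, 0.0275]
tcp_rot: [[0.902, -0.431, 0.001], [-0.431, -0.902, -0.0], [0.001, 0.0, -1.0]]
ft_force: [-1.7, 0.6, 5.7]
grip_width: 0.0201
gripper_force: 7.0
```

```bash
python3 - <<'E'
from h import *
import cv2
go(.5205,-.2435,.026,-25.5)
s=bot.snapshot("scene")[:,:,::-1]
cv2.imwrite("pics/c5.png",cv2.resize(s[310:400,240:340],None,fx=6,fy=6,interpolation=cv2.INTER_CUBIC))
for y in(.05,-.05,.02,-.02,0):
  st=bot.get_state();p=st['ee_pos']+st['tcp_rot']@[0,y,0];print(y,(un([0,0],1,0)*0+proj('scene',p)[0]-[240,310])*6)
E
```

```text
t 3.55 tcp [ 0.5219 -0.2424  0.0275] yaw -25.54 delta [-0.0008  0.0016  0.0015] turn -0.04 F [-1.7  0.6  5.7] w 0.0201 7.045115903019905
0.05 [147.57332034 287.52603831]
-0.05 [386.1866033  174.93150274]
0.02 [220.5608596  253.08538193]
-0.02 [315.99062152 208.05490588]
0 [268.54155161 230.44471555]
```

View pics/c5.png

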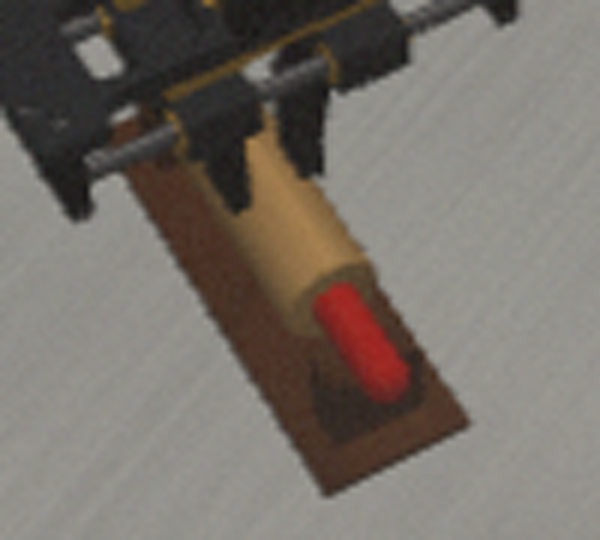

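```bash
python3 - <<'E'
from h import *
np.set_printoptions(precision=1,suppress=True)
from scipy.spatial.transform import Rotation as Ro
def chk(name,p,yaw,w,obs,x):
    c,s=np.cos(np.radians(yaw)),np.sin(np.radians(yaw));R=np.array([[c,s,0],[s,-c,0],[0,0,-1]])
    print(name,'obs',obs.tolist())
    for dz in(0,-.01,-.02,-.03,-.04):
        print(dz,[proj('scene',p+R@[x,sg*(w/2+.0075),dz])[0].round(1).tolist() for sg in(1,-1)])
    r=least_squares(lambda o:(np.array([proj('scene',p+R@[x+o[0],sg*(w/2+.0075)+o[1]*0,o[1]])[0] for sg in(1,-1)])-obs).ravel(),[0,0]);print('fit x,z',r.x,r.fun)
chk('c5',np.array([.5216,-.2424,.027]),-25.54,.02,un([[238,211],[313,176]],6,[240,310]),.0095)
chk('c3',np.array([.5195,-.2458,.1203]),-25.5,.087,un([[75,122],[283,30]],5,[245,300]),.0095)
E
```

```text
c5 obs [[279.25, 344.75], [291.75, 338.9166666666667]]
0 [[279.6, 354.8], [293.6, 348.1]]
-0.01 [[279.3, 352.0], [293.4, 345.4]]
-0.02 [[279.0, 349.2], [293.1, 342.6]]
-0.03 [[278.7, 346.4], [292.9, 339.8]]
-0.04 [[278.4, 343.6], [292.7, 337.0]]
fit x,z [-0. -0.] [-0.9  0.4  0.8 -0.4]
c3 obs [[259.6, 324.0], [301.2, 305.6]]
0 [[260.5, 335.2], [303.5, 315.6]]
-0.01 [[260.1, 332.1], [303.3, 312.5]]
-0.02 [[259.7, 329.1], [303.1, 309.5]]
-0.03 [[259.2, 326.0], [302.9, 306.3]]
-0.04 [[258.8, 322.8], [302.7, 303.2]]
fit x,z [-0. -0.] [-1.2  0.6  0.9 -0.5]
```

The tips sit about 34 mm higher than the reported TCP. Both views agree on this, and so does the 20 mm chord on the barrel, which puts the tips about 16 mm above the pin axis. I'll open, go 30 mm lower and grip again.

Emit:
carry_out([
  [[0,0,0],0],
  [[0,0,0],0],
  [[0,0,0],0],
  [[0,0,0],0],
  [[0,0,0],0],
  [[0,0,0],0],
  [[0,0,0],0],
  [[0,0,0],0],
  [[0,0,0],0],
], grip=0.075)

```text
clock: 4.5
ee_pos: [0.5216, -0.2423, 0.0269]
tcp_rot: [[0.902, -0.431, 0.0], [-0.431, -0.902, -0.0], [0.0, 0.0, -1.0]]
ft_force: [0.4, 0.2, -0.9]
grip_width: 0.0745
gripper_force: 0.0
```

Emit:
carry_out([
  [[0,0,0.006],0],
  [[0,0,0.012],0],
  [[0,0,0.018],0],
  [[0,0,0.024],0],
  [[0,0,0.03],0],
  [[0,0,0.03],0],
  [[0,0,0.03],0],
])

```text
clock: 5.2
ee_pos: [0.5216, -0.2422, -0.0033]
tcp_rot: [[0.902, -0.431, -0.0], [-0.431, -0.902, 0.0], [-0.0, 0.0, -1.0]]
ft_force: [0.4, 0.5, 0.5]
grip_width: 0.0748
gripper_force: 0.0
```

Emit:
carry_out([
  [[0,0,0],0],
  [[0,0,0],0],
  [[0,0,0],0],
  [[0,0,0],0],
  [[0,0,0],0],
  [[0,0,0],0],
  [[0,0,0],0],
  [[0,0,0],0],
], grip=0.02)

```text
clock: 6.0
ee_pos: [0.5217, -0.2423, -0.0031]
tcp_rot: [[0.902, -0.431, 0.0], [-0.431, -0.902, -0.0], [0.0, 0.0, -1.0]]
ft_force: [-0.5, -0.4, 0.5]
grip_width: 0.0372
gripper_force: 40.0
```

The pin is gripped (37 mm wide, 40 N). Now I lift it.

Emit:
carry_out([
  [[0,0,-0.01],0],
  [[0,0,-0.03],0],
  [[0,0,-0.06],0],
  [[0,0,-0.09],0],
  [[0,0,-0.115],0],
  [[0,0,-0.128],0],
  [[0,0,-0.128],0],
])

```text
clock: 6.7
ee_pos: [0.5226, -0.2426, 0.1267]
tcp_rot: [[0.902, -0.431, 0.003], [-0.431, -0.902, -0.001], [0.003, 0.0, -1.0]]
ft_force: [0.9, -0.4, -2.3]
grip_width: 0.0368
gripper_force: 40.0
```

```bash
python3 -c "
from h import *;go(.5445,.211,.125,27.1)"
```

```text
t 6.7 tcp [ 0.5226 -0.2426  0.1267] yaw -25.54 delta [-0.1758 -0.4187  0.0011] turn -52.64 F [ 0.9 -0.4 -2.3] w 0.0368 39.9821662902832
```

Emit:
carry_out([
  [[-0.007,-0.017,0],-2],
  [[-0.02,-0.048,0],-6],
  [[-0.035,-0.083,0],-11],
  [[-0.051,-0.121,0],-16],
  [[-0.067,-0.16,0],-21],
  [[-0.083,-0.198,0],-26],
  [[-0.099,-0.236,0],-31],
  [[-0.115,-0.274,0],-36],
  [[-0.131,-0.312,0],-41],
  [[-0.145,-0.345,0],-45],
])

```text
clock: 7.7
ee_pos: [0.5374, 0.136, 0.1238]
tcp_rot: [[0.94, 0.342, -0.002], [0.342, -0.94, 0.001], [-0.001, -0.001, -1.0]]
ft_force: [0.2, -0.5, -2.4]
grip_width: 0.037
gripper_force: 40.0
```

```bash
python3 -c "
from h import *;go(.5445,.211,.125,27.1)"
```

```text
t 7.7 tcp [0.5374 0.136  0.1238] yaw 19.98 delta [ 0.0323 -0.0681 -0.0011] turn -7.12 F [ 0.2 -0.5 -2.4] w 0.037 39.980472922325134
```

Emit:
carry_out([
  [[0.012,-0.025,0],-3],
  [[0.023,-0.048,0],-5],
  [[0.03,-0.063,0],-7],
  [[0.032,-0.068,0],-7.1],
  [[0.032,-0.068,0],-7.1],
  [[0.032,-0.068,0],-7.1],
])

```text
clock: 8.3
ee_pos: [0.547, 0.2051, 0.1245]
tcp_rot: [[0.895, 0.446, -0.0], [0.446, -0.895, -0.001], [-0.001, 0.001, -1.0]]
ft_force: [0.1, -0.9, -2.3]
grip_width: 0.0372
gripper_force: 40.0
```

```bash
python3 - <<'E'
from h import *
import cv2
go(.5445,.211,.125,27.1)
s=bot.snapshot("scene")[:,:,::-1];t=bot.snapshot("top")[:,:,::-1]
cv2.imwrite("pics/s2.png",s);cv2.imwrite("pics/t2.png",t)
f=lambda im,x,y,w,h,k:cv2.resize(im[y:y+h,x:x+w],None,fx=k,fy=k,interpolation=cv2.INTER_CUBIC)
cv2.imwrite("pics/c6.png",np.hstack([f(t,210,160,90,140,4),f(s,335,150,110,140,4)]))
E
```

```text
t 8.3 tcp [0.547  0.2051 0.1245] yaw 26.48 delta [ 0.0004 -0.0064 -0.0005] turn -0.62 F [ 0.1 -0.9 -2.3] w 0.0372 39.98111128807068
```

View pics/c6.png

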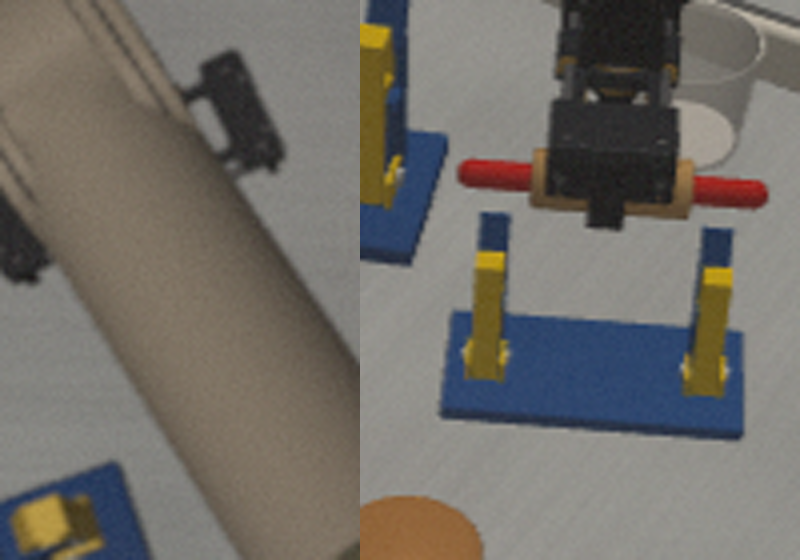

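The pin hangs level over the fork line. In the right half its tips are at (460,172) and (767,194), the forks are below, and the gripper blocks the top view. I'll compare pin and holder in this same camera.

```bash
python3 - <<'E'
from h import *
st=bot.get_state();z=st['ee_pos'][2]+.0482
uv=un([[114,173],[393,192]],4,[335,150])
P=np.array([[-.088,0,z],[.088,0,z]])
p,r=fit([("scene",P,uv)],[.54,.2,.5]);print('pin',p[:2].round(4),np.degrees(p[2]).round(2),r.round(1).tolist(),z)
h=np.array([.5455,.2118,np.radians(27.24)])
for nm,L in(("prong tops",[[-.082,.024,.117],[-.062,.024,.117],[.062,.024,.117],[.082,.024,.117]]),("jaw -15,119",[[-.082,-.015,.119],[-.062,-.015,.119],[.062,-.015,.119],[.082,-.015,.119]])):
    print(nm,((proj("scene",place(h,L))-[345,190]+.5)*8-.5).round(0).tolist())
go(.5455,.2118,.1,27.2)
E
```

```text
pin [0.5475 0.2098] 26.76 [[-0.5, -0.1], [0.4, -0.0]] 0.1729280881137145
prong tops [[161.0, 114.0], [222.0, 118.0], [605.0, 143.0], [668.0, 147.0]]
jaw -15,119 [[153.0, 186.0], [215.0, 190.0], [606.0, 216.0], [670.0, 220.0]]
t 8.4 tcp [0.5473 0.2048 0.1247] yaw 26.44 delta [ 0.0015 -0.0071  0.0247] turn -0.76 F [ 0.5 -0.4 -1.5] w 0.0371 39.98136341571808
```

```bash
python3 - <<'E'
from h import *
import cv2
def reds(f,roi):
    im=cv2.imread(f).astype(int);x0,y0,x1,y1=roi;c=im[y0:y1,x0:x1]
    m=((c[...,2]>90)&(c[...,2]>2.2*c[...,1])&(c[...,2]>2.2*c[...,0])).astype(np.uint8)
    n,l,s,ce=cv2.connectedComponentsWithStats(m);o=[(ce[i]+[x0,y0],s[i].tolist()) for i in range(1,n) if s[i,4]>30];return o
for f,roi,z,g,sg in(("pics/scene0.png",(240,300,330,390),.045,[.52,-.24,-.4],1),("pics/s2.png",(430//4*0+340,170,540,230),.1728,[.54,.2,.5],1)):
    o=reds(f,roi);print(f,[(a.round(1).tolist(),b) for a,b in o])
    if len(o)==2:
        o.sort(key=lambda k:k[0][0])
        xs=.0735
        p,r=fit([("scene",np.array([[-xs,0,z],[xs,0,z]]),np.array([k[0] for k in o]))],g);print(p[:2].round(4),np.degrees(p[2]).round(2),r.round(2).tolist())
        c=bot.get_calibration("scene")
        for w in ([0,0,.002],): pass
E
```

```text
pics/scene0.png [([269.2, 319.8], [25, 14, 11, 13, 81]), ([300.1, 366.4], [53, 57, 15, 20, 154])]
[ 0.5195 -0.2399] -25.93 [[0.18, 0.43], [-0.16, -0.36]]
pics/s2.png [([368.5, 192.8], [20, 20, 18, 7, 102]), ([426.9, 197.4], [78, 24, 19, 8, 109])]
[0.5465 0.21  ] 25.77 [[-0.29, -0.04], [0.29, 0.01]]
```

Emit:
carry_out([
  [[0,-0.002,0.01],-0.4],
  [[0,-0.004,0.025],-0.7],
  [[0,-0.004,0.038],-0.7],
  [[0,-0.004,0.04],-0.7],
  [[0,-0.004,0.04],-0.7],
  [[0,-0.004,0.04],-0.7],
])

```text
clock: 9.0
ee_pos: [0.5455, 0.21, 0.0851]
tcp_rot: [[0.889, 0.458, 0.0], [0.458, -0.889, 0.0], [0.0, 0.0, -1.0]]
ft_force: [0.0, 0.3, -2.6]
grip_width: 0.0374
gripper_force: 40.0
```

```bash
python3 - <<'E'
from h import *
import cv2
go(.5455,.2118,.0268,27.2)
s=bot.snapshot("scene")[:,:,::-1]
cv2.imwrite("pics/s3.png",s)
cv2.imwrite("pics/c7.png",cv2.resize(s[180:265,345:445],None,fx=7,fy=7,interpolation=cv2.INTER_CUBIC))
E
```

```text
t 9.0 tcp [0.5455 0.21   0.0851] yaw 27.26 delta [ 0.0008 -0.0016  0.0583] turn 0.06 F [ 0.   0.3 -2.6] w 0.0374 39.981268644332886
```

View pics/c7.png

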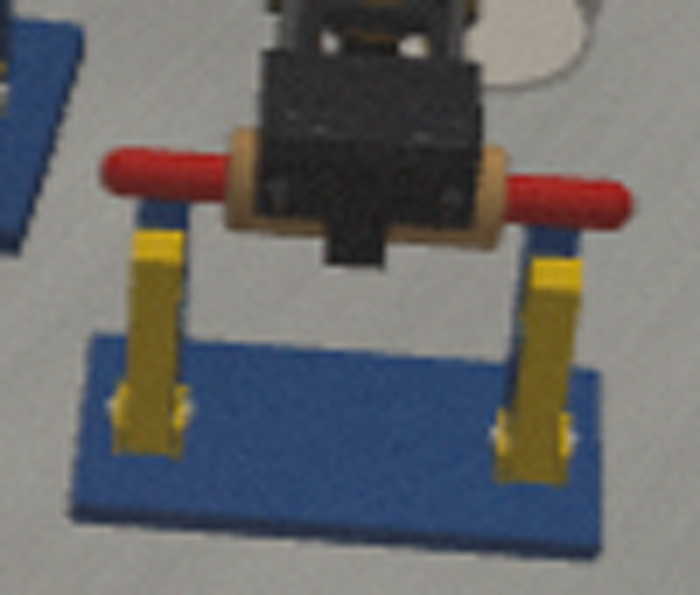

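The pin hovers just above the forks. In the crop its handle tips are at (100,172) and (632,205), and the yellow jaw tops at (159,245) and (557,275).

```bash
python3 - <<'E'
from h import *
import cv2
z=.0851+.0482
K=lambda L:un(L,7,[345,180])
# handle axis: tips and edges in crop (tip ends; handle centreline at barrel ends)
P=np.array([[-.097,0,z],[.097,0,z]]);Q=np.array([[-.0735,0,z],[.0735,0,z]])
im=cv2.imread("pics/s3.png").astype(int)[190:220,350:445]
m=((im[...,2]>90)&(im[...,2]>2.2*im[...,1])&(im[...,2]>2.2*im[...,0])).astype(np.uint8)
n,l,s,ce=cv2.connectedComponentsWithStats(m);o=sorted([(ce[i]+[350,190]).tolist() for i in range(1,n) if s[i,4]>30]);print(o)
for nm,ob in(("tips",("scene",P,K([[100,172],[633,205]]))),("red",("scene",Q,np.array(o)))):
    p,r=fit([ob],[.54,.2,.5]);print(nm,p[:2].round(4),np.degrees(p[2]).round(2),r.round(2).tolist())
    h=np.array([.5455,.2118]);d=p[:2]-h;print('along,across',(d@[.889,.457]).round(4),(d@[-.457,.889]).round(4))
J=np.array([[-.082,-.015,.119],[-.062,-.015,.119],[.062,-.015,.119],[.082,-.015,.119]])
B=np.array([[-.1,-.05,.012],[.1,-.05,.012],[.1,.05,.012],[-.1,.05,.012]])
for o in([("scene",J,K([[135,230],[186,232],[532,259],[582,261]]))],[("scene",B,K([[72,508],[602,543],[601,371],[93,336]]))]):
    p,r=fit(o,[.54,.2,.5]);print('holder',p[:2].round(4),np.degrees(p[2]).round(2),r.round(2).tolist())
E
```

```text
[[368.33, 204.22], [425.84000000000003, 208.07999999999998]]
tips [0.5456 0.2135] 27.46 [[-0.09, -0.01], [0.08, -0.0]]
along,across 0.0008 0.0014
red [0.5454 0.215 ] 26.99 [[-0.13, -0.01], [0.13, -0.0]]
along,across 0.0014 0.0029
holder [0.5449 0.2126] 26.62 [[-0.26, -0.12], [0.25, 0.16], [-0.4, -0.17], [0.4, 0.12]]
holder [0.5461 0.2111] 27.24 [[-0.17, 0.01], [0.37, 0.45], [0.06, -0.3], [-0.26, -0.24]]
```

The across error is about +1.4 mm from the camera and -1.6 mm from the TCP, so it is centred within the fit. Pressing down while watching the force.

Emit:
carry_out([
  [[-0.001,0,0.006],0],
  [[-0.001,0,0.013],0],
  [[-0.001,0,0.02],0],
  [[-0.001,0,0.026],0],
  [[-0.001,0,0.03],0],
  [[-0.001,0,0.03],0],
])

```text
clock: 9.65
ee_pos: [0.5439, 0.2103, 0.0543]
tcp_rot: [[0.889, 0.459, -0.001], [0.459, -0.889, 0.001], [-0.0, -0.001, -1.0]]
ft_force: [-1.6, 3.0, -2.4]
grip_width: 0.0368
gripper_force: 40.0
```

```bash
python3 -c "
from h import *;go(.5455,.211,.0268,27.2)
F=bot.get_state()['ft_force'];print('along,across',F[:2]@[.889,.457],F[:2]@[-.457,.889])"
```

```text
t 9.65 tcp [0.5439 0.2103 0.0543] yaw 27.31 delta [0.0018 0.0001 0.0275] turn 0.11 F [-1.6  3.  -2.4] w 0.0368 39.99172389507294
along,across -0.03914227932490948 3.400289707746023
```

Emit:
carry_out([
  [[0,0,0.004],0],
  [[0,0,0.008],0],
  [[0,0,0.012],0],
  [[0,0,0.015],0],
  [[0,0,0.015],0],
])

```text
clock: 10.15
ee_pos: [0.5448, 0.2116, 0.0405]
tcp_rot: [[0.888, 0.459, 0.002], [0.459, -0.888, 0.003], [0.003, -0.002, -1.0]]
ft_force: [-1.4, 7.1, -1.2]
grip_width: 0.0369
gripper_force: 40.0
```

```bash
python3 -c "
from h import *;go(.5455,.211,.0268,27.2)
F=bot.get_state()['ft_force'];print('along,across',F[:2]@[.889,.457],F[:2]@[-.457,.889],bot.get_state()['wrist_torque'])"
```

```text
t 10.15 tcp [0.5448 0.2116 0.0405] yaw 27.33 delta [0.0004 0.0009 0.0137] turn 0.13 F [-1.4  7.1 -1.2] w 0.0369 39.990511536598206
along,across 1.9357289361677499 6.930935728361668 [ 1.67485958e+00 -1.28161903e-03 -3.40110880e-02]
```

Emit:
carry_out([
  [[0,0,0.004],0],
  [[0,0,0.008],0],
  [[0,0,0.012],0],
  [[0,0,0.0135],0],
  [[0,0,0.0135],0],
  [[0,0,0.0135],0],
])

```text
clock: 10.75
ee_pos: [0.5447, 0.2094, 0.0269]
tcp_rot: [[0.889, 0.458, 0.001], [0.458, -0.889, -0.0], [0.001, 0.0, -1.0]]
ft_force: [-3.4, 1.0, 5.3]
grip_width: 0.037
gripper_force: 40.0
```

```bash
python3 -c "
from h import *;go(.5455,.211,.0268,27.2)
F=bot.get_state()['ft_force'];print('along,across',F[:2]@[.889,.457],F[:2]@[-.457,.889],bot.get_state()['wrist_torque'])"
```

```text
t 10.75 tcp [0.5447 0.2094 0.0269] yaw 27.25 delta [ 0.0014 -0.0011  0.0001] turn 0.05 F [-3.4  1.   5.3] w 0.037 39.977644085884094
along,across -2.5640180293038544 2.4296939355683205 [0.26289676 0.69616148 0.01598437]
```

Emit:
carry_out([
  [[0,0,0.001],0],
  [[0,0,0.002],0],
  [[0,0,0.002],0],
  [[0,0,0.002],0],
])

```text
clock: 11.15
ee_pos: [0.5448, 0.2094, 0.0266]
tcp_rot: [[0.889, 0.458, 0.001], [0.458, -0.889, -0.001], [0.001, 0.001, -1.0]]
ft_force: [-11.6, -3.9, 24.5]
grip_width: 0.037
gripper_force: 40.0
```

The floor is felt: about 20 N more over 2 mm, with no descent. I'll ease off, let go and rise.

Emit:
carry_out([
  [[0,0,-0.0015],0],
  [[0,0,-0.002],0],
  [[0,0,-0.002],0],
])

```text
clock: 11.45
ee_pos: [0.545, 0.2092, 0.0268]
tcp_rot: [[0.889, 0.458, 0.001], [0.458, -0.889, -0.0], [0.001, 0.001, -1.0]]
ft_force: [-2.0, -0.3, 7.3]
grip_width: 0.037
gripper_force: 40.0
```

Emit:
carry_out([
  [[0,0,0],0],
  [[0,0,0],0],
  [[0,0,0],0],
  [[0,0,0],0],
  [[0,0,0],0],
  [[0,0,0],0],
  [[0,0,0],0],
], grip=0.075)

```text
clock: 12.15
ee_pos: [0.5444, 0.2094, 0.0263]
tcp_rot: [[0.889, 0.458, 0.0], [0.458, -0.889, -0.0], [-0.0, 0.0, -1.0]]
ft_force: [0.0, 0.2, -1.6]
grip_width: 0.0737
gripper_force: 0.0
```

Emit:
carry_out([
  [[0,0,-0.01],0],
  [[0,0,-0.03],0],
  [[0,0,-0.06],0],
  [[0,0,-0.1],0],
  [[0,0,-0.14],0],
  [[0,0,-0.17],0],
  [[-0.04,0,-0.18],0],
  [[-0.08,0,-0.18],0],
  [[-0.12,0,-0.18],0],
  [[-0.12,0,-0.18],0],
])

```text
clock: 13.15
ee_pos: [0.4347, 0.1526, 0.2072]
tcp_rot: [[0.889, 0.457, 0.001], [0.457, -0.889, -0.004], [-0.0, 0.004, -1.0]]
ft_force: [0.9, 0.5, -0.4]
grip_width: 0.075
gripper_force: 0.0
```

```bash
python3 - <<'E'
from h import *
import cv2
go(0,0,0,0)
s=bot.snapshot("scene")[:,:,::-1];t=bot.snapshot("top")[:,:,::-1]
cv2.imwrite("pics/s4.png",s);cv2.imwrite("pics/t4.png",t)
f=lambda im,x,y,w,h,k:cv2.resize(im[y:y+h,x:x+w],None,fx=k,fy=k,interpolation=cv2.INTER_CUBIC)
cv2.imwrite("pics/c8.png",np.hstack([f(s,345,185,100,80,5),f(t,210,170,60,80,5)]))
E
```

```text
t 13.15 tcp [0.4347 0.1526 0.2072] yaw 27.21 delta [-0.4563 -0.0639  0.2071] turn 27.21 F [ 0.9  0.5 -0.4] w 0.075 0.0
```

View pics/c8.png

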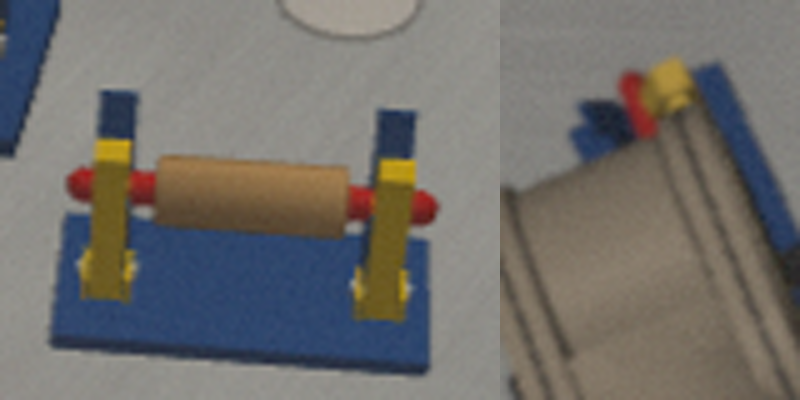

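The pin lies behind both jaws. Tips are at (68,184) and (438,208), centred, and the jaws stand as they did when shut. I'll check the height numerically and hand in if it agrees.

```bash
python3 - <<'E'
from h import *
h=np.array([.5455,.2118,np.radians(27.24)])
for z in(.075,.085):print(z,((proj("scene",place(h,[[-.097,0,z],[.097,0,z]]))-[345,185]+.5)*5-.5).round(0).tolist())
J=[[-.072,-.015,.119],[.072,-.015,.119]];print(((proj("scene",place(h,J))-[345,185]+.5)*5-.5).round(0).tolist(),'obs jaw top mid (114,141),(397,160)')
E
```

```text
0.075 [[66.0, 185.0], [438.0, 210.0]]
0.085 [[67.0, 171.0], [440.0, 196.0]]
[[115.0, 142.0], [398.0, 161.0]] obs jaw top mid (114,141),(397,160)
```

```bash
python3 -c "
from cell import bot;print(bot.close_job())"
```

```text
the job is handed in; nothing more can be done
None
```

The pin is in the small blue holder and released, with the job handed in at about 13 s. The last camera check shows it centred and at seat height with both jaws shut, but no verdict came back.

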